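Nudge the printer's build plate home over its locating pins

ROBOT

A 6-joint arm with a two-finger parallel gripper is mounted at the origin on the work surface. World frame = base frame: x ahead of the robot, y to its left, z up, the work surface at z = 0. Lengths are in m, angles in rad, forces in N, time in s.
With the tool pointing down it reaches from about 0.25 to 0.775 m from the base axis. Payload 4 kg.
Tool frame: the origin (TCP) lies at the very end of the fingers, on their centre line; the grasp point (between the pads) lies 19 mm behind it; z points along the fingers, y is the direction in which the jaws open and shut (so a half turn about z gives the same grasp; the last joint's range is limited). The gripper opens to 94 mm and grips with 3 to 60 N. Pads are 16 mm wide; open, the fingers measure 119 mm over their backs; the gripper's body (75 mm by 177 mm) begins 78 mm behind the grasp point.
Start: joints at [1.068, 0.087, 1.371, -0, 1.684, -0.103], TCP at [0.214, 0.507, 0.206] pointing down, gripper open.
Joint ranges: [-3.1, 3.1], [-0.76, 2.03], [0.27, 2.55], [-1.08, 4.22], [0.17, 2.65], [-2.57, 2.57]. Speed limits (rad/s): [2.79, 2.79, 3.14, 3.14, 3.14, 3.14].

INTERFACE

Orientations are given as [roll, pitch, yaw] about the fixed x, y, z axes, in that order (R = Rz(yaw) Ry(pitch) Rx(roll)).
In Python, from bench import robot, snapshot, calibration gives the robot as it stands. The module is installed in compiled form; this text tells all that it offers.
- The arm moves only by the tool servo_tool, never from a script. Its argument "series" is text: rows parted by semicolons, each of 5 numbers parted by spaces: the closure, from -1 (fully open) to 1 (shut), then the shift along the tool's x, y, z in cm, then the turn about the tool's z in rad. A call has 1 to 20 rows; each row is the pose to reach, as a shift and turn from the pose commanded when the call began, along the tool's axes at that moment; what a row does not reach only later rows make up. A row lasts 1/12 s, in which the tool goes at most 41.7 mm and 7.16 degrees, less where a joint would pass 70% of its speed; a pose out of reach is approached as far as the arm can. A call with a gripper value outside its range is refused whole. The fingers move at their own pace and stop on an object; the grip force is fixed at half the most. Time passes only in rows, so rows that repeat a pose let the fingers close. It gives the time, the measured TCP pose, the force and the opening at its end, in the units of the state.
- robot.get_obs(): the state, without advancing time (a new reading comes with each control period).
- snapshot(name): name is "scene" or "top" or "wrist"; returns (picture, depth): 480x640x3 uint8, red, green, blue; 480x640 float32, m along the optical axis (not along the pixel's ray), 0 where there is no reading.
- calibration(name): a dict with "fx", "fy", "cx", "cy" (pixels), "k1" (the pictures are not rectified: a ray, as slopes to the right and down, at radius r is drawn at 1 + k1 r^2 times it, then the intrinsics apply), "rvec" (rotation vector, rad) and "tvec" (3), from world to camera coordinates, as OpenCV has them; the wrist camera has in their place "tool_from_camera" (4x4, takes a point from camera to tool coordinates, whose origin is the TCP and whose axes are the flange's). Camera axes: x right, y down, z forward; pixel columns grow to the right and rows downward; lengths in m; the calibration is good to about 2 mm. A picture is of the moment at which its call begins: read the wrist's pose just before it. calibration takes no time and is no camera call.
- robot.close_job(): hands the job in, once; it reports no verdict.
The state is a dict: "time": time; "joint_positions": joint angles; "qvel": joint speeds; "joint_torque": joint torques, N m; "tool_pos": TCP position; "ee_rot": TCP orientation; "wrist_force": force on the tool from outside, world axes, zero at the start; "wrist_torque": the same for the moment, N m; "width": finger opening in m.
Only numpy, scipy, OpenCV 4.12 (cv2) and the standard library are available. Lean on these libraries where they do the work, as an engineer would, in place of code of your own. Each camera call takes 0.05 s, during which the arm holds its last target. There are 200 camera calls.

TASK

The build plate on the desktop printer was put back carelessly: it sits crooked and sticks out over the front of the bed, propped up on the two locating pins. Nudge it, without lifting it, until both holes drop over the pins and the plate lies flat on the bed. Leave the tools, bottle and printed parts around the printer where they are.

Things in the scene. Friction and masses are not known exactly. Their poses are not given: they have to be found in the camera images.
- seat (a point): point on the flat top face of the printer's bed, 85 mm above the table, where the centre of the build plate's underside belongs. Axes: x to the rear of the printer (print head), -x to its open front, y to the printer's left, z up; the plate's x and y must come to lie along them. The bed, 5 mm thick, reaches from x = -78 to +83 mm and y = -73 to +73 mm of this point.
- printer: the desktop printer, fixed to the table, its bed does not move. Origin on the table right under the seat, same axes. Under the bed: carriage y = -55 to +55 mm, from 65 mm up; foot 46 mm tall, y = -48 to +48 mm. Behind the bed: print head from x = +115 mm on, at y = +62 mm, top 165 mm up; X arm behind it; column 358 mm tall at x = +188 to +253, y = +97 to +159 mm.
- left_pin (a point): foot of the left locating pin, on the bed's top face at x = -70 mm, y = +50 mm of the seat. A fixed steel pin, 8 mm in diameter, 7 mm tall; above 2.5 mm it tapers to a flat tip 3 mm across.
- right_pin (a point): foot of the right locating pin, like the left one, at x = -70 mm, y = -50 mm of the seat.
- plate: the loose aluminium build plate, 176 mm (x, front to rear) x 160 mm (y) x 5 mm, 0.25 to 0.52 kg, dark print surface, bare strip along the front. Origin: centre of its underside; x to its rear, y left, z up. Starts 14 to 36 mm too far front, up to 14 mm sideways and 0.1 rad crooked, front propped on the pins, rear edge on the bed. Friction 0.5 to 0.7. Seated, it stands 10 mm past the bed in front, 7 mm at each side.
- left_hole (a point): centre, at the underside, of the plate's left hole (10.5 mm in diameter, right through) at x = -70 mm, y = +50 mm of the plate. It goes over the left pin, whose tip then shows 2 mm above the plate's top face.
- right_hole (a point): centre, at the underside, of the plate's right hole (10.5 mm in diameter) at x = -70 mm, y = -50 mm of the plate. It goes over the right pin.
- scraper: a flat scraper, black handle and wide steel blade, 210 mm long, lying in front of the printer; bystander
- cutters: small flush cutters, blue handles, about 120 mm long, lying flat; bystander
- glue_stick: a glue stick standing upright, 29 mm across, 92 mm tall; bystander
- gear: a small printed gear, 50 mm across, 16 mm tall, lying flat beside the printer; bystander
- bracket: a small printed L bracket, 45 x 30 x 36 mm, beside the printer; bystander
- cleaner: a white bottle standing upright, 54 mm across, 150 mm tall; bystander
- caliper: a calliper, 205 mm long, lying flat; bystander
Not all that is in view belongs to the job. Several things have the shape of the plate; the one meant has the colours described above.

How it is judged:
At the end, for the whole second after the job is handed in: Each hole's centre is within 3 mm of its pin's axis, the plate lies flat on the bed (its centre less than 1.5 mm above the bed's face, less than 0.015 rad out of level) and at rest, and every bystander is within 20 mm of where it was (horizontal distance between left_hole and left_pin below 0.003 m and horizontal distance between right_hole and right_pin below 0.003 m and z of plate in the frame of seat below 0.0015 m and angle between the z axis of plate and the z axis of seat, either way round below 0.015 rad and linear speed of plate below 0.01 m/s and distance of each of scraper, cutters, glue_stick, gear, bracket, cleaner, caliper from where it was at the start of the episode below 0.02 m); the robot touches nothing.
It fails at once if the plate is lifted: its middle comes more than 11 mm above the bed (z of plate in the frame of seat above 0.011 m).
It fails at once if the plate is tipped up by more than 0.15 rad (angle between plate's own z axis and vertical above 0.15 rad).
It fails at once if a bystander is pushed more than 20 mm from its place (not (distance of scraper from where it was at the start of the episode below 0.02 m) or not (distance of cutters from where it was at the start of the episode below 0.02 m) or not (distance of glue_stick from where it was at the start of the episode below 0.02 m) or not (distance of gear from where it was at the start of the episode below 0.02 m) or not (distance of bracket from where it was at the start of the episode below 0.02 m) or not (distance of cleaner from where it was at the start of the episode below 0.02 m) or not (distance of caliper from where it was at the start of the episode below 0.02 m)).
It also fails if it takes over 51 s, if anything falls off the work surface, if the arm or the gripper's body presses on something with over 40 N, if the wrist force passes 120 N, or if a joint passes its speed limit or range.

## Working session

There is one attempt and no reset: what is moved stays moved. The work goes in short steps, Python scripts to look and compute and a tool call to move; the robot and the scene stay as the last step left them, time stands still between calls to the robot, and variables do not carry over. Pictures are saved under pics/ and viewed, about 8 in all and at most 12, crops included, and the job is handed in when it is done.

Besides the shell and the picture viewer there is one more tool, called after "Emit:" in YAML: its name, and indented under it one key for each argument. servo_tool: Moves the arm, as the interface text tells. Its arguments: {"type":"object","properties":{"series":{"type":"string"}},"required":["series"]}

```bash
mkdir -p pics
cat > h.py <<'E'
import numpy as np, cv2
from bench import robot, snapshot, calibration
from scipy.spatial.transform import Rotation as R
def cam(name, obs=None):
    c=calibration(name)
    K=np.array([[c['fx'],0,c['cx']],[0,c['fy'],c['cy']],[0,0,1.]]); D=np.array([c['k1'],0,0,0,0.])
    if name=='wrist':
        T=np.eye(4); T[:3,:3]=R.from_euler('xyz',obs['ee_rot']).as_matrix(); T[:3,3]=obs['tool_pos']
        M=T@np.array(c['tool_from_camera'])
    else:
        W=np.eye(4); W[:3,:3]=cv2.Rodrigues(np.array(c['rvec'],float))[0]; W[:3,3]=np.ravel(c['tvec']); M=np.linalg.inv(W)
    return K,D,M   # M world_from_cam
def rays(px,K,D): 
    return cv2.undistortPoints(np.array(px,float).reshape(-1,1,2),K,D).reshape(-1,2)
def at_z(px,z,C):
    K,D,M=C; r=np.c_[rays(px,K,D),np.ones(len(np.reshape(px,(-1,2))))]@M[:3,:3].T
    return M[:3,3]+r*((z-M[2,3])/r[:,2])[:,None]
def at_depth(px,depth,C):
    K,D,M=C; px=np.array(px).reshape(-1,2); d=np.array([depth[int(v),int(u)] for u,v in px])
    return (np.c_[rays(px,K,D),np.ones(len(px))]*d[:,None])@M[:3,:3].T+M[:3,3]
def proj(P,C):
    K,D,M=C; W=np.linalg.inv(M); return cv2.projectPoints(np.array(P,float).reshape(-1,1,3),cv2.Rodrigues(W[:3,:3])[0],W[:3,3],K,D)[0].reshape(-1,2)
def shot(name,f):
    o=robot.get_obs(); p,d=snapshot(name); cv2.imwrite(f'pics/{f}.png',p[:,:,::-1]); np.savez(f'pics/{f}.npz',d=d,p=p,pos=o['tool_pos'],rot=o['ee_rot']); return o,p,d
E
python3 - <<'E'
from h import *
for n in('scene','top'):
    shot(n,n+'0'); print(n,cam(n)[2].round(3).tolist())
print(robot.get_obs())
print(calibration('wrist'))
E
```

```text
scene [[-0.43, 0.572, -0.698, 1.276], [0.903, 0.265, -0.339, 0.428], [-0.009, -0.776, -0.63, 0.773], [0.0, 0.0, 0.0, 1.0]]
top [[0.011, -0.981, 0.194, 0.329], [-1.0, -0.012, -0.007, 0.038], [0.01, -0.194, -0.981, 1.007], [0.0, 0.0, 0.0, 1.0]]
{'time': 0.1, 'joint_positions': array([ 1.06790961e+00,  8.78776018e-02,  1.37205319e+00,  1.44096955e-05,
        1.68361675e+00, -1.03083296e-01]), 'qvel': array([-0.00052698, -0.00113711, -0.00359979, -0.00107926, -0.00101889,
        0.00079109]), 'joint_torque': array([ 2.75962877e-03, -3.41255665e+01, -3.03301728e+01,  7.21463864e-02,
        3.04428278e-02, -8.66841788e-05]), 'tool_pos': array([0.21383756, 0.50620382, 0.20444847]), 'ee_rot': array([-3.13964961e+00, -2.15405176e-04,  2.74179064e+00]), 'wrist_force': array([ 0.11180805, -0.22381765,  0.29139842]), 'wrist_torque': array([-0.00552419, -0.00922227,  0.0047483 ]), 'width': 0.09351688020780867}
{'fx': 391.98336246137853, 'fy': 391.98336246137853, 'cx': 316.623242904625, 'cy': 236.91719438986766, 'k1': -0.05836921809364545, 'tool_from_camera': array([[ 1.48655812e-03, -9.61233367e-01, -2.75732125e-01,
         8.01927053e-02],
       [ 9.99998260e-01,  1.11811397e-03,  1.49343165e-03,
         3.95750508e-04],
       [-1.12723639e-03, -2.75733865e-01,  9.61233356e-01,
        -1.79454086e-01],
       [ 0.00000000e+00,  0.00000000e+00,  0.00000000e+00,
         1.00000000e+00]])}
```

View pics/top0.png

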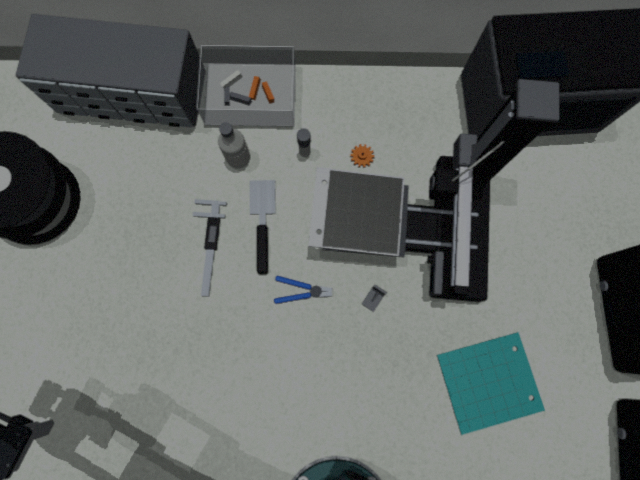

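View pics/scene0.png

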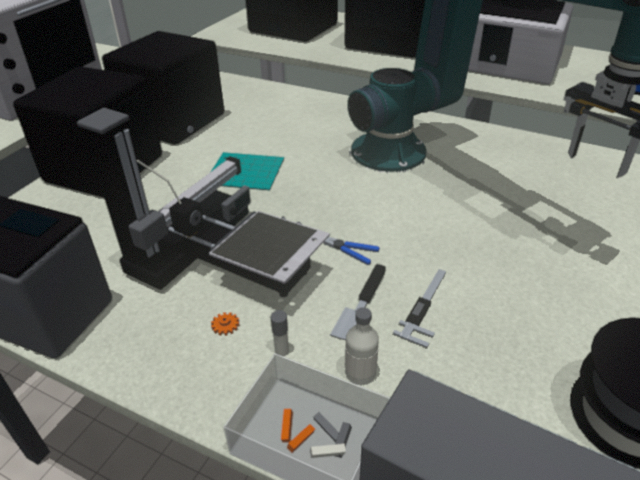

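The dark plate with the bare front strip, on the printer, is at top-view pixel (362,213). The only lookalike is the teal plate at (490,383), lying on the table with no printer, so I choose the dark one. Next I'll get rough positions for a wrist-camera approach.

Run:
```python
from h import *
C=cam('top'); d=np.load('pics/top0.npz')['d']
px=[(327,170),(405,178),(403,256),(317,249),(362,213),(440,240),(304,143),(232,150),(262,190),(362,155),(375,297)]
print(np.c_[at_depth(px,d,C),at_z(px,.092,C)[:,:2]].round(3))
p=cv2.imread('pics/top0.png')[120:320,230:510]; cv2.imwrite('pics/top0c.png',cv2.resize(p,None,fx=2.8,fy=2.8,interpolation=cv2.INTER_CUBIC))
```

```text
[[ 6.630e-01  2.700e-02  9.800e-02  6.650e-01  2.700e-02]
 [ 6.820e-01 -1.450e-01  1.000e-03  6.500e-01 -1.290e-01]
 [ 4.940e-01 -1.230e-01  8.400e-02  4.930e-01 -1.220e-01]
 [ 5.220e-01  4.500e-02  0.000e+00  5.040e-01  4.400e-02]
 [ 5.760e-01 -4.300e-02  9.500e-02  5.770e-01 -4.300e-02]
 [ 5.340e-01 -2.050e-01  5.000e-02  5.250e-01 -1.940e-01]
 [ 7.250e-01  7.400e-02  8.300e-02  7.210e-01  7.400e-02]
 [ 7.010e-01  2.160e-01  9.900e-02  7.040e-01  2.180e-01]
 [ 6.490e-01  1.650e-01  7.000e-03  6.210e-01  1.550e-01]
 [ 7.290e-01 -5.000e-02  1.300e-02  6.980e-01 -4.300e-02]
 [ 3.290e-01  3.800e-02  1.007e+00  4.130e-01 -6.700e-02]]
```

View pics/top0c.png

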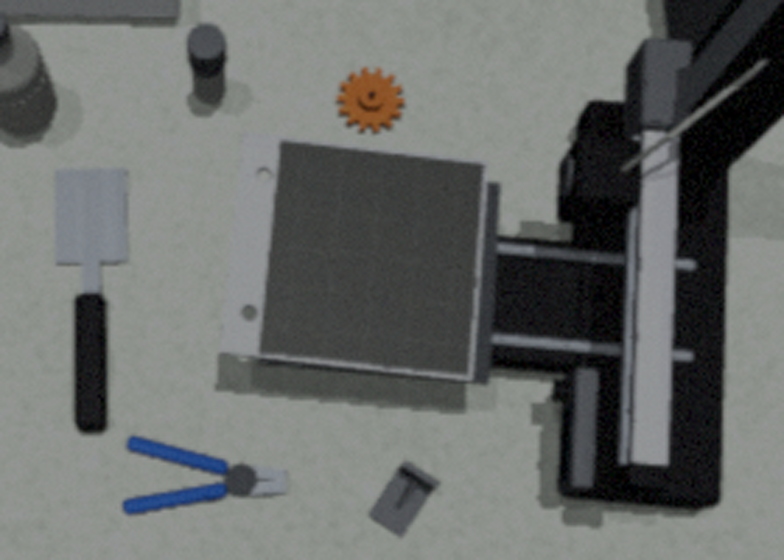

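The crop confirms the target: dark print surface with the bare strip and its holes at crop (264,172) and (249,312), and the bed's rear edge showing at about (490,280). Next I'll move to a wrist view over it.

Emit:
servo_tool:
  series: "-1 -12 -10 -4.5 0.5; -1 -25 -20 -4.5 1; -1 -37 -30 -4.5 1.4; -1 -49.9 -39.4 -4.5 2.742; -1 -49.9 -39.4 -4.5 2.742; -1 -49.9 -39.4 -4.5 2.742; -1 -49.9 -39.4 -4.5 2.742; -1 -49.9 -39.4 -4.5 2.742; -1 -49.9 -39.4 -4.5 2.742; -1 -49.9 -39.4 -4.5 2.742; -1 -49.9 -39.4 -4.5 2.742; -1 -49.9 -39.4 -4.5 2.742; -1 -49.9 -39.4 -4.5 2.742; -1 -49.9 -39.4 -4.5 2.742; -1 -49.9 -39.4 -4.5 2.742; -1 -49.9 -39.4 -4.5 2.742; -1 -49.9 -39.4 -4.5 2.742; -1 -49.9 -39.4 -4.5 2.742; -1 -49.9 -39.4 -4.5 2.742; -1 -49.9 -39.4 -4.5 2.742"

```text
time: 1.77
tool_pos: [0.5202, -0.0508, 0.2497]
ee_rot: [-3.141, 0.001, 0.235]
wrist_force: [-0.2, 0.5, 1.0]
width: 0.0939
```

Emit:
servo_tool:
  series: "-1 0 0 0 0.235; -1 0 0 0 0.235; -1 0 0 0 0.235; -1 0 0 0 0.235"

```text
time: 2.1
tool_pos: [0.5202, -0.0505, 0.25]
ee_rot: [-3.141, 0.001, 0.01]
wrist_force: [-0.8, -0.2, 0.3]
width: 0.0938
```

Run:
```python
from h import *
o,p,d=shot('wrist','w1'); print(o['tool_pos'],o['ee_rot'],o['time'])
cv2.imwrite('pics/w1c.png',cv2.resize(p[0:400,120:520,::-1],None,fx=1.5,fy=1.5))
```

```text
[ 0.52017083 -0.05047589  0.2499603 ] [-3.14125344e+00  8.98469975e-04  9.60595331e-03] 2.1
```

View pics/w1.png

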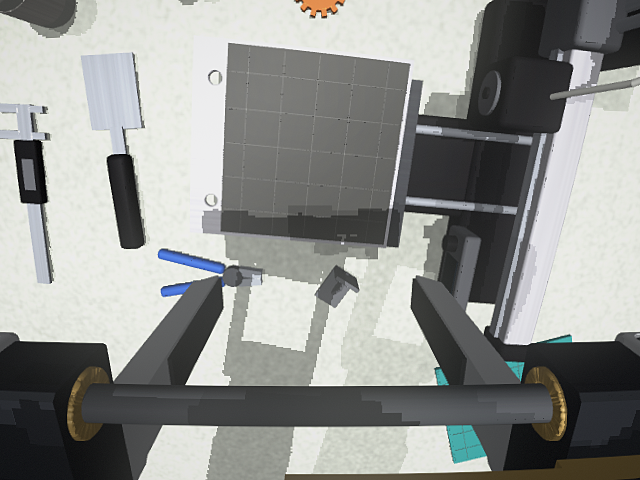

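```bash
cat > m.py <<'E'
from h import *
def pts(f):
    z=np.load(f'pics/{f}.npz'); o=dict(tool_pos=z['pos'],ee_rot=z['rot']); C=cam('wrist',o); d=z['d']
    v,u=np.mgrid[0:480,0:640]; px=np.c_[u.ravel(),v.ravel()].astype(float)
    r=np.c_[rays(px,C[0],C[1]),np.ones(len(px))]*d.ravel()[:,None]
    return (r@C[2][:3,:3].T+C[2][:3,3]).reshape(480,640,3),z['p'],C
E
python3 - <<'E'
from m import *
P,p,C=pts('w1')
for r in (60,100,150,200,230): print(r,[(c,*(P[r,c,[0,1,2]]*1000).round(0).astype(int)) for c in (196,204,222,250,300,350,385,395,402,408,414,420,426)])
# plate plane fit
m=np.zeros((480,640),bool); m[80:190,235:385]=1
X=P[m]; A=np.c_[X[:,:2],np.ones(len(X))]; k,res,*_=np.linalg.lstsq(A,X[:,2],rcond=None); print('plane',k,np.sqrt(res/len(X)))
q=cv2.resize(p[30:260,180:440,::-1],None,fx=3,fy=2.6*1,interpolation=cv2.INTER_CUBIC); cv2.imwrite('pics/w1c.png',q)
E
```

```text
60 [(196, np.int64(651), np.int64(47), np.int64(98)), (204, np.int64(650), np.int64(40), np.int64(99)), (222, np.int64(651), np.int64(26), np.int64(97)), (250, np.int64(651), np.int64(4), np.int64(97)), (300, np.int64(651), np.int64(-35), np.int64(95)), (350, np.int64(652), np.int64(-75), np.int64(92)), (385, np.int64(653), np.int64(-104), np.int64(91)), (395, np.int64(653), np.int64(-111), np.int64(92)), (402, np.int64(653), np.int64(-118), np.int64(89)), (408, np.int64(653), np.int64(-122), np.int64(91)), (414, np.int64(653), np.int64(-127), np.int64(90)), (420, np.int64(667), np.int64(-154), np.int64(1)), (426, np.int64(668), np.int64(-160), np.int64(-1))]
100 [(196, np.int64(620), np.int64(49), np.int64(98)), (204, np.int64(620), np.int64(42), np.int64(99)), (222, np.int64(620), np.int64(28), np.int64(98)), (250, np.int64(620), np.int64(5), np.int64(98)), (300, np.int64(621), np.int64(-35), np.int64(94)), (350, np.int64(621), np.int64(-76), np.int64(93)), (385, np.int64(622), np.int64(-105), np.int64(91)), (395, np.int64(622), np.int64(-113), np.int64(91)), (402, np.int64(622), n
[... 1596 characters left out ...]
(511), np.int64(56), np.int64(99)), (204, np.int64(511), np.int64(49), np.int64(98)), (222, np.int64(511), np.int64(33), np.int64(98)), (250, np.int64(511), np.int64(9), np.int64(97)), (300, np.int64(511), np.int64(-35), np.int64(95)), (350, np.int64(511), np.int64(-80), np.int64(92)), (385, np.int64(511), np.int64(-111), np.int64(90)), (395, np.int64(510), np.int64(-121), np.int64(85)), (402, np.int64(487), np.int64(-147), np.int64(0)), (408, np.int64(487), np.int64(-155), np.int64(-2)), (414, np.int64(487), np.int64(-161), np.int64(1)), (420, np.int64(488), np.int64(-167), np.int64(2)), (426, np.int64(488), np.int64(-175), np.int64(1))]
plane [0.01687716 0.04489411 0.08729862] [0.01862328]
```

View pics/w1c.png

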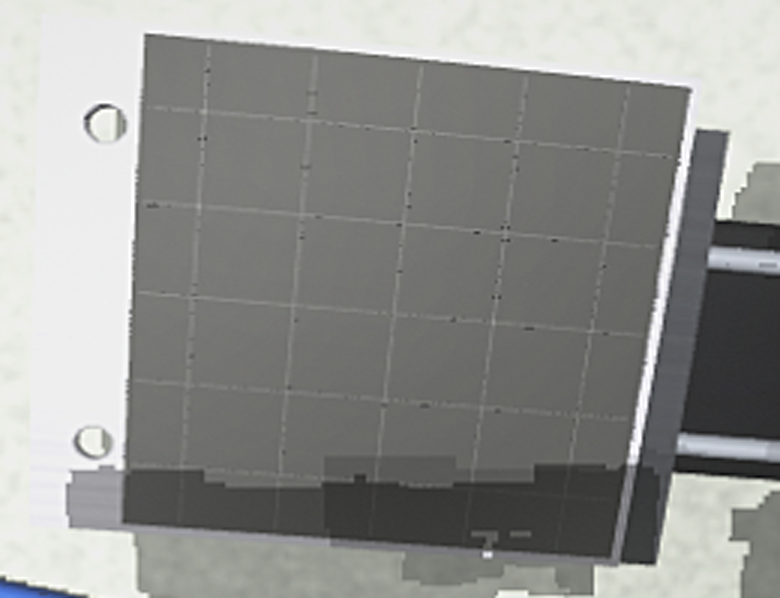

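The crop shows the hole centres at pixels (215,77.7) and (211,200), and the bed's rear corners at (423,80.4) and (398.7,247.3). I'll compute poses from those.

Run:
```python
from m import *
P,p,C=pts('w1')
# bed rear edge by depth: last column with z in .08...09
e=[]
for r in range(90,240,2):
    z=P[r,380:440,2]; i=np.where((z>.078)&(z<.095))[0]
    e.append((380+i.max()+.5,r))
e=np.array(e); W=at_z(e,.085,C)[:,:2]
vx,vy,x0,y0=cv2.fitLine(W.astype(np.float32),cv2.DIST_HUBER,0,.01,.01).ravel(); print('rear edge dir',np.arctan2(vy,vx),'pt',x0,y0)
c=at_z([(423,80.4),(398.7,247.3)],.085,C)[:,:2]; print('bed corners',c,np.linalg.norm(c[0]-c[1]))
n=np.array([vx,vy])*np.sign(vx)  # printer +y
xr=np.array([n[1],-n[0]])       # printer +x
# corners projected on line
q=[np.array([x0,y0])+n*((k-[x0,y0])@n) for k in c]; mid=(q[0]+q[1])/2; seat=mid-83e-3*xr
print('seat',seat,'yaw printer',np.arctan2(xr[1],xr[0]))
h=at_z([(215,77.7),(211,200)],.098,C)[:,:2]; print('holes',h,np.linalg.norm(h[0]-h[1]))
hy=(h[0]-h[1]); hy/=np.linalg.norm(hy); hx=np.array([hy[1],-hy[0]])
pc=h.mean(0)+.07*hx
Rm=np.array([xr,n]); print('plate centre in seat mm',Rm@(pc-seat)*1e3,'yaw',np.arctan2(Rm[1]@hx,Rm[0]@hx), 'plate world',pc,np.arctan2(hx[1],hx[0]))
for s in((-.088,.08),(-.088,-.08),(.088,.08),(.088,-.08)): print(s,(pc+s[0]*hx+s[1]*hy).round(4), (Rm@(pc+s[0]*hx+s[1]*hy-seat)*1e3).round(1))
k=(P[...,2]>.12)&(P[...,2]<.2); print('tall things near: max z in rear region',P[40:330,440:600,2].max())
```

```text
rear edge dir -0.07495557 pt 0.56833196 -0.13134916
bed corners [[ 0.63841786 -0.13692311]
 [ 0.4931442  -0.12598981]] 0.1456844973152946
seat [ 0.57201883 -0.04839233] yaw printer -1.645752
holes [[0.63718787 0.03244007]
 [0.53798266 0.04115992]] 0.09958770443232765
plate centre in seat mm [-16.12447077   8.25295251] yaw -0.012716198702988893 plate world [ 0.5814561  -0.03293116] -1.658468091698213
(-0.088, 0.08) [0.6689 0.0477] [-103.1   89.4]
(-0.088, -0.08) [0.5095 0.0617] [-105.1  -70.6]
(0.088, 0.08) [ 0.6534 -0.1276] [72.9 87.1]
(0.088, -0.08) [ 0.4941 -0.1136] [ 70.9 -72.9]
tall things near: max z in rear region 0.4293412428971617
```

Plate offset from the seat: −16.1 mm in x, +8.3 mm in y, −0.013 rad. I'll push from the left side first, with both open fingers along that edge, starting with the approach and descent.

Emit:
servo_tool:
  series: "-1 4 -0.2 0 0.085; -1 8 -0.4 0 0.085; -1 12 -0.6 0 0.085; -1 16.2 -0.8 0 0.085; -1 16.2 -0.8 0 0.085; -1 16.2 -0.8 4 0.085; -1 16.2 -0.8 8 0.085; -1 16.2 -0.8 12 0.085; -1 16.2 -0.8 15 0.085; -1 16.2 -0.8 17 0.085; -1 16.2 -0.8 17 0.085; -1 16.2 -0.8 17 0.085"

```text
time: 3.15
tool_pos: [0.6811, -0.0412, 0.0791]
ee_rot: [-3.141, 0.003, -0.077]
wrist_force: [0.0, 0.1, 1.0]
width: 0.0939
```

```bash
cat >> h.py <<'E'
seat=np.array([.57202,-.04839]); YAW=-1.64575
xr=np.array([np.cos(YAW),np.sin(YAW)]); n=np.array([-xr[1],xr[0]]); Rm=np.array([xr,n])
def tp():
    o=robot.get_obs(); print('t',round(o['time'],2),'tcp printer mm',(Rm@(o['tool_pos'][:2]-seat)*1e3).round(2),'z',o['tool_pos'][2].round(4),'yaw',o['ee_rot'][2].round(4),'F',np.r_[Rm@o['wrist_force'][:2],o['wrist_force'][2]].round(1))
E
python3 -c "
from h import *
tp()"
```

```text
t 3.15 tcp printer mm [-15.29 108.22] z 0.0791 yaw -0.077 F [-0.1  0.   1. ]
```

Emit:
servo_tool:
  series: "-1 -0.4 0 0 0; -1 -0.8 0 0 0; -1 -1.0 0 0 0; -1 -1.1 0 0 0; -1 -1.2 0 0 0; -1 -1.3 0 0 0; -1 -1.4 0 0 0; -1 -1.5 0 0 0; -1 -1.6 0 0 0; -1 -1.7 0 0 0; -1 -1.7 0 0 0"

```text
time: 4.07
tool_pos: [0.666, -0.0403, 0.0812]
ee_rot: [3.141, -0.002, -0.078]
wrist_force: [3.7, 0.5, 3.0]
width: 0.094
```

Run:
```python
from h import *
tp(); o,p,d=shot('wrist','w2'); o,p,d=shot('top','top2')
q=p[140:280,290:450,::-1]; cv2.imwrite('pics/top2c.png',np.hstack([cv2.resize(np.load('pics/w2.npz')['p'][:,:,::-1],(400,300)),cv2.resize(q,(400,300))]))
```

```text
t 4.07 tcp printer mm [-15.07  93.08] z 0.0812 yaw -0.078 F [-0.8  3.7  3. ]
```

View pics/top2c.png

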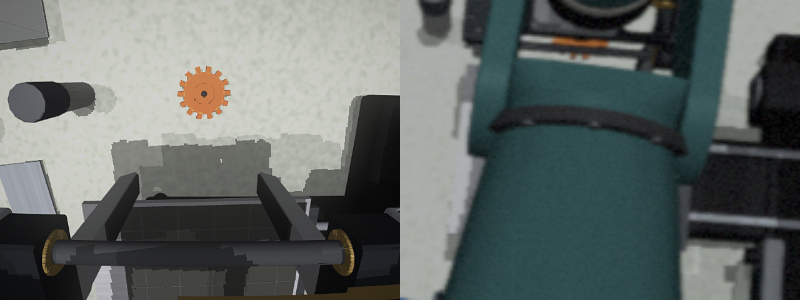

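Both fingers are bearing on the left edge with 3.7 N and nothing is disturbed. I'll continue the side push.

Emit:
servo_tool:
  series: "-1 -0.1 0 0 0; -1 -0.2 0 0 0; -1 -0.3 0 0 0; -1 -0.4 0 0 0; -1 -0.45 0 0 0; -1 -0.45 0 0 0"

```text
time: 4.67
tool_pos: [0.6606, -0.0398, 0.0804]
ee_rot: [3.141, 0.001, -0.078]
wrist_force: [4.3, -0.7, 4.3]
width: 0.094
```

```bash
python3 -c "
from h import *
tp()"
```

```text
t 4.67 tcp printer mm [-15.18  87.65] z 0.0804 yaw -0.0782 F [0.3 4.3 4.3]
```

Emit:
servo_tool:
  series: "-1 2.5 0 0 0; -1 2.5 0 -4 0; -1 2.5 0 -8 0; -1 2.5 0 -12 0; -1 -1 -3 -12 -0.3; -1 -5 -7 -12 -0.6; -1 -8.8 -11 -12 -0.9; -1 -8.8 -11 -12 -1.574; -1 -8.8 -11 -12 -1.574; -1 -8.8 -11 -12 -1.574; -1 -8.8 -11 -12 -1.574; -1 -8.8 -11 -12 -1.574; -1 -8.8 -11 -12 -1.574; -1 -8.8 -11 -12 -1.574; -1 -8.8 -11 -12 -1.574; -1 -8.8 -11 -12 -1.574; -1 -8.8 -11 -12 -1.574; -1 -8.8 -11 -12 -1.574; -1 -8.8 -11 -12 -1.574"

```text
time: 6.25
tool_pos: [0.58, 0.0768, 0.1987]
ee_rot: [-3.136, 0.001, 1.494]
wrist_force: [-0.5, 0.1, 0.3]
width: 0.0939
```

```bash
python3 -c "
from h import *
tp(); shot('wrist','w3')"
```

```text
t 6.25 tcp printer mm [-125.46   -1.4 ] z 0.1987 yaw 1.4938 F [-0.1 -0.5  0.3]
```

View pics/w3.png

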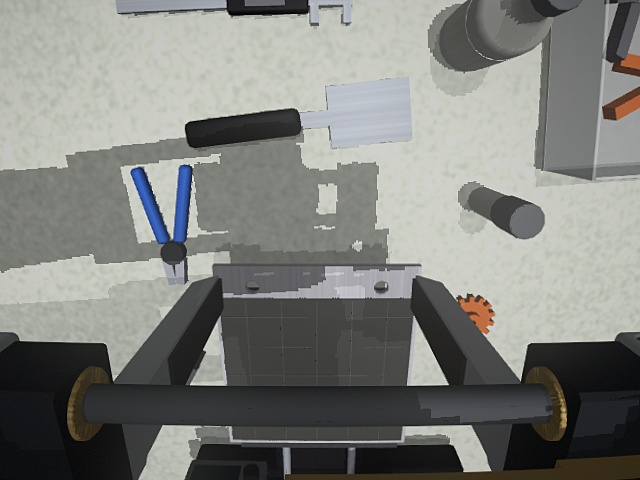

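The plate's front edge is at row 265, level in the image, with holes at (252,287) and (381,287). The bystanders are in place. Now I'll descend and push to the rear.

Emit:
servo_tool:
  series: "-1 0 0 4 0; -1 0 0 8 0; -1 0 0 11.6 0; -1 0 0 11.6 0; -1 -0.6 0 11.6 0; -1 -1.0 0 11.6 0; -1 -1.2 0 11.6 0; -1 -1.4 0 11.6 0; -1 -1.6 0 11.6 0; -1 -1.8 0 11.6 0; -1 -2.0 0 11.6 0; -1 -2.2 0 11.6 0; -1 -2.4 0 11.6 0; -1 -2.6 0 11.6 0; -1 -2.6 0 11.6 0"

```text
time: 7.55
tool_pos: [0.5797, 0.0501, 0.0843]
ee_rot: [-3.141, 0.001, 1.496]
wrist_force: [1.3, 0.8, 0.4]
width: 0.094
```

```bash
python3 -c "
from h import *
tp()"
```

```text
t 7.55 tcp printer mm [-98.81   0.3 ] z 0.0843 yaw 1.4956 F [-0.9  1.2  0.4]
```

Emit:
servo_tool:
  series: "-1 1.5 0 0 0; -1 2.6 0 -4 0; -1 2.6 0 -8 0; -1 2.6 0 -11.6 0; -1 2.6 0 -11.6 0; -1 2.6 0 -11.6 0"

```text
time: 8.05
tool_pos: [0.5828, 0.0756, 0.2029]
ee_rot: [3.137, 0.002, 1.495]
wrist_force: [-1.1, -0.5, -0.7]
width: 0.0942
```

Run:
```python
from m import *
tp(); shot('wrist','w4'); P,p,C=pts('w4')
for y in (50,-50):
    for h in (0,.007): print(y,h,proj([np.r_[seat-.07*xr+y/1e3*n,.085+h]],C).round(1))
q=p[250:310,200:430,::-1]; cv2.imwrite('pics/w4c.png',cv2.resize(q,None,fx=3.4,fy=3.4,interpolation=cv2.INTER_CUBIC))
for r in(275,280,290,295): print(r,(P[r,[235,316,400],2]*1e3).round(1))
```

```text
t 8.05 tcp printer mm [-124.42    1.44] z 0.2029 yaw 1.4947 F [ 0.6 -1.  -0.7]
50 0 [[374.  294.9]]
50 0.007 [[375.2 298.6]]
-50 0 [[252.9 295.1]]
-50 0.007 [[251.7 298.8]]
275 [90.7 87.3 85.9]
280 [90.1 90.4 90.6]
290 [90.4 89.1 88.6]
295 [90.  89.8 90.7]
```

View pics/w4c.png

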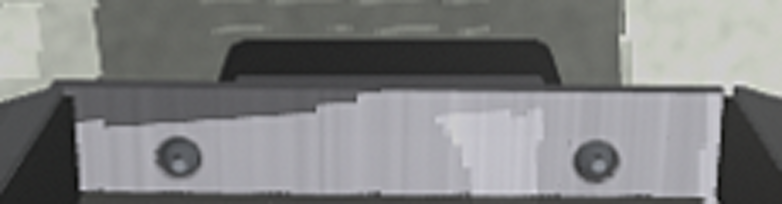

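The crop shows a pin tip standing inside each hole, at crop (180,157) and (597,160), and the strip's top is at about 90 mm, so the plate has dropped. I'll check level and hole offsets from a clear view, away from the plate.

Emit:
servo_tool:
  series: "-1 -4 -3 -2 0.8; -1 -8 -4 -4 1.571; -1 -12.3 -6.5 -4.7 1.571; -1 -12.3 -6.5 -4.7 1.571; -1 -12.3 -6.5 -4.7 1.571; -1 -12.3 -6.5 -4.7 1.571; -1 -12.3 -6.5 -4.7 1.571; -1 -12.3 -6.5 -4.7 1.571; -1 -12.3 -6.5 -4.7 1.571; -1 -12.3 -6.5 -4.7 1.571; -1 -12.3 -6.5 -4.7 1.571; -1 -12.3 -6.5 -4.7 1.571; -1 -12.3 -6.5 -4.7 1.571; -1 -12.3 -6.5 -4.7 1.571; -1 -12.3 -6.5 -4.7 1.571; -1 -12.3 -6.5 -4.7 1.571"

```text
time: 9.43
tool_pos: [0.507, -0.0412, 0.2457]
ee_rot: [3.142, 0.003, -0.074]
wrist_force: [-0.4, -0.8, 0.2]
width: 0.0938
```

Run:
```python
from m import *
tp(); shot('wrist','w5'); P,p,C=pts('w5')
X=P[(P[...,2]>.078)&(P[...,2]<.105)]; L=(X[:,:2]-seat)@Rm.T
k=(abs(L[:,0])<80)&(abs(L[:,1])<72); X=X[k];L=L[k] if 0 else L[k]
A=np.c_[L/1,np.ones(len(L))]; w=np.ones(len(X),bool)
for _ in range(4):
    c=np.linalg.lstsq(A[w],X[w,2],rcond=None)[0]; w=abs(X[:,2]-A@c)<.003
print('slopes',c[:2].round(4),'top z at seat mm',(c[2]*1e3).round(2),w.sum())
corn=[np.r_[seat+a*xr+b*n,.09] for a in(-.088,.088) for b in(-.08,.08)]; print('expected corners',proj(corn,C).round(1).tolist())
print('expected pin tips',proj([np.r_[seat-.07*xr+b*n,.092] for b in(.05,-.05)],C).round(1).tolist(),'holes top',proj([np.r_[seat-.07*xr+b*n,.09] for b in(.05,-.05)],C).round(1).tolist())
cv2.imwrite('pics/w5c.png',cv2.resize(p[20:270,180:450,::-1],None,fx=2.4,fy=2.4,interpolation=cv2.INTER_CUBIC))
```

```text
t 9.43 tcp printer mm [ -2.28 -65.36] z 0.2457 yaw -0.0741 F [ 0.9 -0.4  0.2]
slopes [-0.0019  0.0025] top z at seat mm 90.4 42055
expected corners [[221.1, 235.5], [209.3, 41.0], [418.4, 236.0], [431.8, 41.7]]
expected pin tips [[233.1, 80.3], [239.0, 202.8]] holes top [[233.6, 80.6], [239.4, 202.4]]
```

View pics/w5c.png

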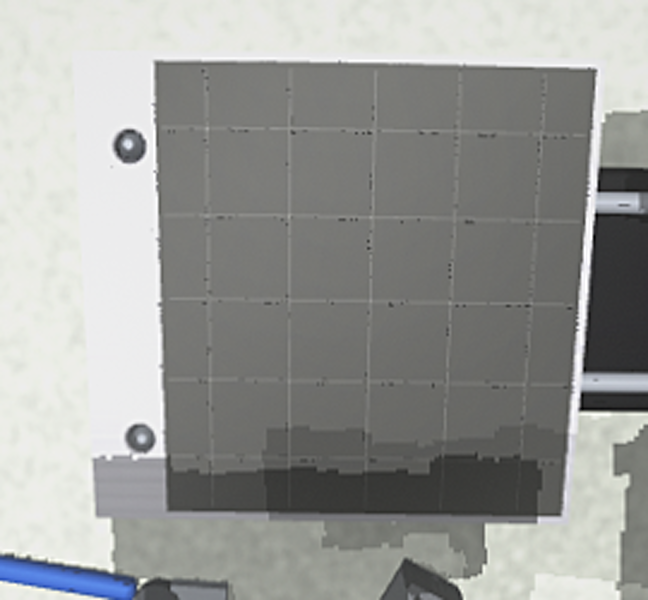

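Both pin tips sit inside the holes at crop (129,146) and (140,438). The plate fits level to within 0.003 rad, with its top at 90.4 mm (90 mm expected). The arm is clear, so I'm handing in.

```bash
python3 -c "
from h import *
tp(); print(robot.close_job())"
```

```text
t 9.48 tcp printer mm [ -2.35 -65.16] z 0.2462 yaw -0.0743 F [-0.3  0.6 -0.4]
the job is handed in; nothing more can be done
None
```

The plate is seated: both holes dropped over their pins and it lies flat on the bed. I handed the job in at 9.5 s of the 51 s allowed. It took two pushes with the open fingers. One on the left edge moved the plate about 8 mm sideways and squared it up. One on the front edge moved it about 16 mm to the rear.

- **Pins:** the last pictures show a pin tip inside each hole.
- **Level:** the depth fit puts the plate within about 0.003 rad of level (limit 0.015).
- **Height:** the top face measured 90.4 mm where 90 mm was expected, which is within the camera calibration error.
- **Contact:** the force readings taken after each push stayed below about 6 N. The arm was clear of everything at hand-in.
- **Bystanders:** the wrist pictures showed no sign that any had been touched, but I did not measure their positions again at the end.

No check failed or disagreed with another.

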